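# Pack transformer modules for transport and lock the frame

### The arm

A 6-joint arm with a two-finger parallel gripper is mounted at the origin on a cart in front of the work surface, level with it; the furniture and walls round the work are solid. World frame = base frame: x ahead of the robot, y to its left, z up, the work surface at z = 0. Lengths are in m, angles in rad, forces in N, time in s.
With the tool pointing down it reaches from about 0.3 to 0.75 m from the base axis. Payload 8.5 kg.
Tool frame: the origin (TCP) lies midway between the tips of the shut fingers; the grasp point (between the pads) lies 19 mm behind it; z points along the fingers, y is the line along which they close (so a half turn about z gives the same grasp; the last joint's range is limited). The gripper opens to 85 mm and grips with 20 to 120 N. Pads are 22 mm wide; open, the fingers measure 114 mm over their backs; the gripper's body (76 mm by 85 mm) begins 54 mm behind the grasp point. The pads swing forward as they close: fully open they stand 13 mm farther back than shut.
Start: joints at [1.086, 0.381, 1.297, -0, 1.464, -0.215], TCP at [0.147, 0.53, 0.231] pointing down, gripper open.
Joint ranges: [-3.11, 3.11], [-0.89, 2.33], [0.22, 2.48], [-1.42, 4.56], [0.17, 2.85], [-2.88, 2.88]. Speed limits (rad/s): [2.39, 2.39, 3.14, 3.14, 3.14, 3.14].

### API

Orientations are given as a rotation vector (axis times angle).
In Python, from cell import sensors, imaging, ticket gives the robot as it stands.
- The arm moves only by the tool move_arm, never from a script. Its argument "motion" is a list of rows, each a list of 7 numbers: the shift along the world's x, y, z in m, then the turn, a rotation vector about the world's x, y, z in degrees, then the opening, from 0 (shut) to 1 (fully open). In form: [[x, y, z, rx, ry, rz, hand], ...]. A call has 1 to 12 rows; each row shifts and turns the commanded pose from where the row before left it; what a row does not reach is not made up. A row lasts 1/12 s, in which the tool goes at most 41.7 mm and 7.16 degrees, less where a joint would pass 70% of its speed; a pose out of reach is approached as far as the arm can. A call is refused whole if a number of a shift passes 0.0417 or a number of a turn 7.16, either way. A call with a gripper value outside its range is refused whole. The fingers move at their own pace and stop on an object; "force" is the grip in N (left out, the last holds). Time passes only in rows, so rows that do not move let the fingers close. It gives the time, the measured TCP pose, the force, the opening and the grip force at its end, in the units of the state.
- sensors.get_state(): the state, without advancing time (a new reading comes with each control period).
- imaging.capture(name): name is "side" or "top" or "wrist"; returns a dict with "color" (400x640x3 uint8, blue, green, red), "intrinsics" (3x3 intrinsics, pixels), "cam_to_world" (4x4, takes a point from camera to world coordinates). Camera axes: x right, y down, z forward; pixel columns grow to the right and rows downward; lengths in m; the calibration is good to about 2 mm. The wrist camera is an equidistant fisheye: a pixel r from the principal point sees the ray r / f radians off the axis. A picture is of the moment at which its call begins. There is no depth.
- ticket.job_done(): hands the job in; it is judged then, once.
Trained networks look in the newest picture that a camera, given by its name, has taken for a name from the list of things; names that differ only in an ending like _2 or _b are one class to them, and where a whole thing is asked for, a point or a joint stands for the part that bears it (a point fixed in the world has none). Each returns a list of dicts, best first, with "conf" (0 to 1); they miss things now and then, are a little off and sometimes report something else, mostly with a low value. They report only what shows in the picture. A call takes as long as a camera call. They do not tell look-alikes from the thing itself.
- imaging.find_in(camera, target): "point" ([column, row] as shares, 0 to 1, of the picture: columns of its width, rows of its height, amid what is visible of it).
- imaging.silhouettes(camera, target): "mask" (400x640 bool, what is visible of it) and "point" ([column, row] as shares, 0 to 1, of the picture: columns of its width, rows of its height, amid what is visible of it).
The state is a dict: "time_s": time; "joint_positions": joint angles; "qd": joint speeds; "effort": joint torques, N m; "tool_pos": TCP position; "tcp_rot": TCP orientation; "ft_force": force on the tool from outside, world axes, zero at the start; "torque": the same for the moment, N m; "finger_gap": opening from 0.0 (shut) to 1.0 (fully open); "finger_force": force on a finger pad.
Only numpy, scipy, OpenCV 4.12 (cv2) and the standard library are available. Lean on these libraries where they do the work, as an engineer would, in place of code of your own. Each camera call takes 0.05 s, during which the arm holds its last target. There are 200 camera calls.

### The job

Make the transport frame ready for shipping: slide its lock bar by the black grip fully open (to the left); then, for each transformer module in it, try the grey packing plates in the gap under its ledge until you find the one that fits snugly (the thickest that goes in), without forcing, and slide it in lengthwise, fully home against the back stop. When every module has its plate, slide the lock bar back to the right to its end stop so that its tabs stand behind the plates. Leave any plate that is not needed lying flat on the bench beside the frame, and do not disturb the other things around.

Things in the scene. Friction and masses are not known exactly. Their poses are not given: they have to be found in the camera images.
- frame: aluminium transport frame, fixed: floor 6 mm thick, x -85 to 115 mm, y -165 to 245 mm of its own; low blocks and a rear rail hold the modules. Origin at bench level under the middle bay; x away from the robot, y left. Bays at y = -110, 0, 110 mm; modules stand at x = 30 mm of any bay with the frame's axes, shuffled from start to start.
- module_p: 2.5 kg transformer on a bracket in one of the bays; may be absent. Under its ledge (6 thick) is a gap open to its -x: 60 mm wide between side legs, 30 deep up to a back stop, and 15, 20 or 25 high (no two modules alike; which is which is not told: try). Origin on the frame's floor under the middle of the ledge's front edge, x into the gap, z up. Core from x = 30 on, up to 73 above the floor.
- module_q: 2.5 kg transformer on a bracket in one of the bays; may be absent. Under its ledge (6 thick) is a gap open to its -x: 60 mm wide between side legs, 30 deep up to a back stop, and 15, 20 or 25 high (no two modules alike; which is which is not told: try). Origin on the frame's floor under the middle of the ledge's front edge, x into the gap, z up. Core from x = 30 on, up to 73 above the floor.
- module_r: 2.5 kg transformer on a bracket in one of the bays; may be absent. Under its ledge (6 thick) is a gap open to its -x: 60 mm wide between side legs, 30 deep up to a back stop, and 15, 20 or 25 high (no two modules alike; which is which is not told: try). Origin on the frame's floor under the middle of the ledge's front edge, x into the gap, z up. Core from x = 30 on, up to 73 above the floor.
- plate_13_mid (a point): the 13 mm thick one of four plain grey packing plates (13, 18, 23, 28), 120 long (its own x), 46 wide (its own y), 120 g, either end may lead; lies flat on the bench left of the frame, a 3 mm thick red mat farther left. This point is its centre, half-way up. Fully home in a gap, it lies on the frame's floor, its centre at x = -30 mm, y = 0 of the module.
- plate_18_mid (a point): the 18 mm thick one of four plain grey packing plates (13, 18, 23, 28), 120 long (its own x), 46 wide (its own y), 120 g, either end may lead; lies flat on the bench left of the frame, a 3 mm thick red mat farther left. This point is its centre, half-way up. Fully home in a gap, it lies on the frame's floor, its centre at x = -30 mm, y = 0 of the module.
- plate_23_mid (a point): the 23 mm thick one of four plain grey packing plates (13, 18, 23, 28), 120 long (its own x), 46 wide (its own y), 120 g, either end may lead; lies flat on the bench left of the frame, a 3 mm thick red mat farther left. This point is its centre, half-way up. Fully home in a gap, it lies on the frame's floor, its centre at x = -30 mm, y = 0 of the module.
- plate_28_mid (a point): the 28 mm thick one of four plain grey packing plates (13, 18, 23, 28), 120 long (its own x), 46 wide (its own y), 120 g, either end may lead; lies flat on the bench left of the frame, a 3 mm thick red mat farther left. This point is its centre, half-way up. Fully home in a gap, it lies on the frame's floor, its centre at x = -30 mm, y = 0 of the module.
- lock_grip (a point): the black grip fin of the lock bar, 14 mm (frame's x) by 26 mm (frame's y), standing from 10 to 42 mm above the bench at the frame's left front. This point is its centre, 28 mm above the bench, at x = -71 mm, y = 220 mm minus the joint value, in the frame.
- lock (a joint): travel of the lock bar along the frame's -y (right), 0 = left end stop (open), 0.055 m = right end stop (locked), starts at 0.043 to 0.055; friction 1.5 N. Its 3 tabs (12 x 14 mm, 16 high, at frame x = -77 to -65 mm) stand 55 mm left of the bay centres at 0, and at 0.055 on the centres, 5 mm behind the rear ends of plates fully home; a plate not home blocks them.
- kapton_tape: A roll of brown tape lying flat, 62 mm across, 12 high, behind the frame. Bystander, origin at the centre of its underside. Leave it alone.
- flux_jar: A small jar, 44 mm across, 42 high, behind the frame on the right. Bystander, origin at the centre of its underside. Leave it alone.
There are look-alikes about, which are no part of the job. What is shaped like the part that bears plate_13_mid but orange is not meant.

How it is judged:
On the way, in this order (a step that is already met when the one before it is completed fails the run):
1. the lock bar is slid open, to its left end stop (value of joint lock below 0.004 m), for 0.2 s.
2. every module present has its snug plate fully home, the lock bar still open (x of plate_13_mid in the frame of module_r between -0.034 and -0.026 m and y of plate_13_mid in the frame of module_r between -0.012 and 0.012 m and z of plate_13_mid in the frame of module_r below 0.0095 m and angle between the x axis of plate_13_mid and the x axis of module_r, either way round below 0.2 rad and x of plate_18_mid in the frame of module_p between -0.034 and -0.026 m and y of plate_18_mid in the frame of module_p between -0.012 and 0.012 m and z of plate_18_mid in the frame of module_p below 0.012 m and angle between the x axis of plate_18_mid and the x axis of module_p, either way round below 0.2 rad and x of plate_23_mid in the frame of module_q between -0.034 and -0.026 m and y of plate_23_mid in the frame of module_q between -0.012 and 0.012 m and z of plate_23_mid in the frame of module_q below 0.0145 m and angle between the x axis of plate_23_mid and the x axis of module_q, either way round below 0.2 rad and value of joint lock below 0.03 m), for 0.2 s.
3. the lock bar is slid back to its right end stop (value of joint lock above 0.052 m), for 0.2 s.
At the end, for the whole second after the job is handed in: Each module present holds its snug plate (2 mm thinner than the gap) on the frame's floor: within 4 mm of fully home, 12 mm sideways, 0.2 rad; the lock bar is within 3 mm of its end stop; a plate not needed lies flat on the bench (x of plate_13_mid in the frame of module_r between -0.034 and -0.026 m and y of plate_13_mid in the frame of module_r between -0.012 and 0.012 m and z of plate_13_mid in the frame of module_r below 0.0095 m and angle between the x axis of plate_13_mid and the x axis of module_r, either way round below 0.2 rad and x of plate_18_mid in the frame of module_p between -0.034 and -0.026 m and y of plate_18_mid in the frame of module_p between -0.012 and 0.012 m and z of plate_18_mid in the frame of module_p below 0.012 m and angle between the x axis of plate_18_mid and the x axis of module_p, either way round below 0.2 rad and x of plate_23_mid in the frame of module_q between -0.034 and -0.026 m and y of plate_23_mid in the frame of module_q between -0.012 and 0.012 m and z of plate_23_mid in the frame of module_q below 0.0145 m and angle between the x axis of plate_23_mid and the x axis of module_q, either way round below 0.2 rad and ((x of plate_13_mid in the frame of module_r between -0.034 and -0.026 m and y of plate_13_mid in the frame of module_r between -0.012 and 0.012 m and z of plate_13_mid in the frame of module_r below 0.0095 m and angle between the x axis of plate_13_mid and the x axis of module_r, either way round below 0.2 rad) or (height (world z) of plate_13_mid below 0.011 m and angle between plate_13_mid's own z axis and vertical below 0.08 rad)) and ((x of plate_18_mid in the frame of module_p between -0.034 and -0.026 m and y of plate_18_mid in the frame of module_p between -0.012 and 0.012 m and z of plate_18_mid in the frame of module_p below 0.012 m and angle between the x axis of plate_18_mid and the x axis of module_p, either way round below 0.2 rad) or (height (world z) of plate_18_mid below 0.0135 m and angle between plate_18_mid's own z axis and vertical below 0.08 rad)) and ((x of plate_23_mid in the frame of module_q between -0.034 and -0.026 m and y of plate_23_mid in the frame of module_q between -0.012 and 0.012 m and z of plate_23_mid in the frame of module_q below 0.0145 m and angle between the x axis of plate_23_mid and the x axis of module_q, either way round below 0.2 rad) or (height (world z) of plate_23_mid below 0.016 m and angle between plate_23_mid's own z axis and vertical below 0.08 rad)) and (height (world z) of plate_28_mid below 0.0185 m and angle between plate_28_mid's own z axis and vertical below 0.08 rad) and value of joint lock above 0.052 m); the robot touches nothing.
It fails at once if the kapton_tape is pushed more than 30 mm from its place (distance of kapton_tape from where it was at the start of the episode above 0.03 m).
It fails at once if the flux_jar is pushed more than 30 mm from its place (distance of flux_jar from where it was at the start of the episode above 0.03 m).
It fails at once if a module is forced: the contact forces on it (its weight 25 N, the push and its reaction) pass 100 N (contact force between anything else and module_p above 100 N or contact force between anything else and module_q above 100 N or contact force between anything else and module_r above 100 N).
Of module_p, module_q, module_r only 2 to 3 are there at a start; the rules pass over those that are not, and their reading is None.
At some moment in a run one of plate_13, plate_18, plate_23, plate_28 may be knocked a few centimetres aside while the robot is not near it.
Once in a run the grip may slacken for a moment while it holds something.
It also fails if it takes over 210 s, if anything falls off the work surface, if the arm or the gripper's body presses on something with over 40 N, if the wrist force passes 120 N, or if a joint passes its speed limit or range.

## Working session

There is one attempt and no reset: what is moved stays moved. The work goes in short steps, Python scripts to look and compute and a tool call to move; the robot and the scene stay as the last step left them, time stands still between calls to the robot, and variables do not carry over. Pictures are saved under pics/ and viewed, at most 14 in all, crops included, and the job is handed in when it is done.

Besides the shell and the picture viewer there is one more tool, called after ">>>" in YAML: its name, and indented under it one key for each argument. move_arm: Moves the arm, as the interface text tells. Its arguments: {"type":"object","properties":{"motion":{"type":"array","items":{"type":"array","items":{"type":"number"}}},"force":{"type":"number"}},"required":["motion"]}

```bash
mkdir -p pics; ls; python3 - <<'E'
from cell import sensors, imaging, ticket
import cv2,numpy as np
print(sensors.get_state())
for n in ["top","side"]:
    c=imaging.capture(n); cv2.imwrite(f"pics/{n}0.png",c["color"]); print(n,c["intrinsics"].tolist(),np.round(c["cam_to_world"],4).tolist())
    for t in ["module_p","plate_13_mid","lock_grip","frame"]:
        print(t,[(np.round(np.array(d["point"])*[640,400],1).tolist(),round(d["conf"],2)) for d in imaging.find_in(n,t)])
E
```

```text
pics
{'time_s': 0.0, 'joint_positions': array([ 1.08568439e+00,  3.81172643e-01,  1.29828521e+00,  9.22778803e-06,
        1.46360323e+00, -2.15294597e-01]), 'qd': array([-0.00094019, -0.00031301, -0.00023988, -0.00026755, -0.00170468,
       -0.00180836]), 'effort': array([-1.77184669e-03, -4.48463094e+01, -2.31261224e+01, -3.56795708e-04,
        4.97123692e-03,  5.39181116e-06]), 'tool_pos': array([0.14645664, 0.52982485, 0.23071608]), 'tcp_rot': array([-4.22476143e-01, -3.11253824e+00,  2.16130081e-03]), 'ft_force': array([ 0.69377715,  0.08859626, -1.21562894]), 'torque': array([-0.05366855, -0.00904528,  0.00331751]), 'finger_force': 0.0, 'finger_gap': 0.998326320028234}
top [[391.979434772069, 0.0, 324.20034912479167], [0.0, 391.979434772069, 202.64290307687938], [0.0, 0.0, 1.0]] [[0.0272, -0.9865, 0.1618, 0.3298], [-0.9995, -0.0297, -0.0132, 0.2433], [0.0178, -0.1613, -0.9867, 1.367], [0.0, 0.0, 0.0, 1.0]]
module_p [([446.7, 185.7], 0.96), ([414.3, 180.2], 0.75), ([369.8, 223.5], 0.67), ([317.6, 173.8], 0.22)]
plate_13_mid [([316.1, 199.5], 0.64), ([176.9, 233.6], 0.58)]
lock_grip [([369.5, 224.9], 0.39)]
frame [([393.6, 206.5], 0.75)]
side [[422.2414934278238, 0.0, 314.7255907156387], [0.0, 422.2414934278238, 203.92918415308816], [0.0, 0.0, 1.0]] [[0.9339, -0.2349, 0.2697, 0.1897], [-0.3572, -0.5746, 0.7364, -0.7246], [-0.018, -0.784, -0.6205, 0.889], [0.0, 0.0, 0.0, 1.0]]
module_p [([415.2, 313.4], 0.86), ([393.7, 280.8], 0.59)]
plate_13_mid [([320.9, 217.5], 0.86), ([247.7, 153.8], 0.82)]
lock_grip [([321.6, 274.2], 0.73)]
frame [([361.5, 293.5], 0.65)]
```

View pics/top0.png

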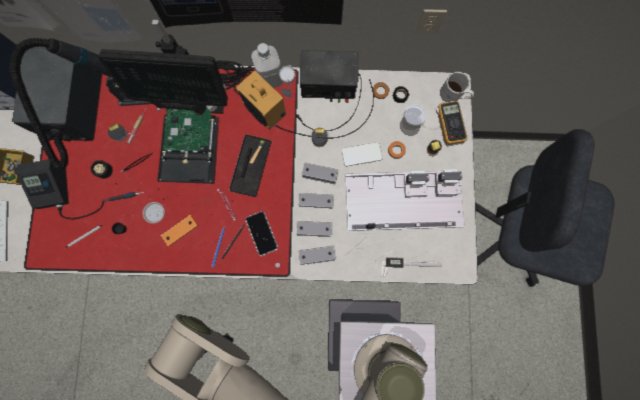

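View pics/side0.png

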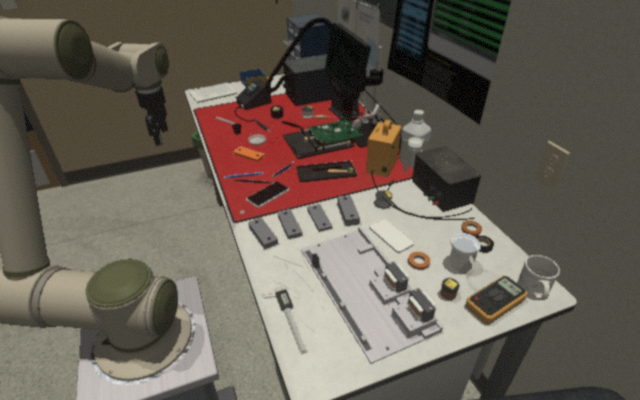

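The top view shows four grey plates at about (320,172), (316,200), (315,229) and (317,255). The frame spans columns 347-463 and rows 173-229. It holds two modules, at (417,182) and (449,182), so the left bay is empty. The grip is at (370,226). The orange look-alike is at (179,230).

```bash
cat > h.py <<'E'
from cell import sensors, imaging, ticket
import cv2,numpy as np
from scipy.spatial.transform import Rotation as R
def ray(c,uv,fish):
    K=c["intrinsics"];d=np.array([(uv[0]-K[0,2])/K[0,0],(uv[1]-K[1,2])/K[1,1]])
    if fish:
        r=np.hypot(*d); v=np.array([*(d/max(r,1e-9)*np.sin(r)),np.cos(r)])
    else: v=np.array([*d,1.])
    T=np.array(c["cam_to_world"]); return T[:3,3],T[:3,:3]@v
def at(c,uv,z,fish=False):
    o,v=ray(c,uv,fish); return o+v*(z-o[2])/v[2]
def proj(c,P,fish=False):
    T=np.linalg.inv(np.array(c["cam_to_world"]));K=c["intrinsics"]
    p=np.atleast_2d(P)@T[:3,:3].T+T[:3,3]
    if fish:
        rr=np.hypot(p[:,0],p[:,1]);th=np.arctan2(rr,p[:,2]);q=p[:,:2]/np.maximum(rr,1e-9)[:,None]*th[:,None]
    else: q=p[:,:2]/p[:,2:]
    return q*[K[0,0],K[1,1]]+[K[0,2],K[1,2]]
def masks(n,t,cm=.2):
    return [d for d in imaging.silhouettes(n,t) if d["conf"]>cm]
def st():
    s=sensors.get_state(); print(round(s["time_s"],2),np.round(s["tool_pos"],4),np.round(R.from_rotvec(s["tcp_rot"]).as_matrix()[:,:].T[[1,2]],3).tolist(),np.round(s["ft_force"],1),round(s["finger_gap"],3),round(s["finger_force"],1)); return s
E
python3 - <<'E'
from h import *
for n in ["top","side"]:
    c=imaging.capture(n)
    for t in ["plate_13_mid","plate_18_mid","plate_23_mid","plate_28_mid","module_p","frame","lock_grip"]:
        for d in masks(n,t,.15):
            m=d["mask"].astype(np.uint8); ys,xs=np.nonzero(m)
            if len(xs)<3: continue
            r=cv2.minAreaRect(np.stack([xs,ys],1).astype(np.float32)); b=cv2.boxPoints(r)
            z={"m":.06,"p":.02,"l":.03,"f":.006}[t[0]]
            print(n,t,round(d["conf"],2),len(xs),np.round(r[0]),[np.round(at(c,p,z)[:2],3).tolist() for p in [r[0],*b]])
    if n=="top":
        for uv in [(347,175),(461,172),(464,226),(349,228)]: print(uv,at(c,uv,.006)[:2].round(3))
E
```

```text
top plate_13_mid 0.67 553 [179. 230.] [[0.44, 0.718], [0.424, 0.784], [0.499, 0.685], [0.457, 0.652], [0.382, 0.751]]
top plate_13_mid 0.66 210 [396. 149.] [[0.753, -0.028], [0.781, 0.003], [0.783, -0.058], [0.724, -0.058], [0.722, 0.003]]
top plate_13_mid 0.62 459 [316. 200.] [[0.558, 0.255], [0.536, 0.315], [0.584, 0.314], [0.581, 0.194], [0.533, 0.196]]
top plate_18_mid 0.81 476 [314. 228.] [[0.461, 0.258], [0.484, 0.317], [0.487, 0.2], [0.439, 0.199], [0.435, 0.316]]
top plate_23_mid 0.67 474 [317. 255.] [[0.37, 0.246], [0.384, 0.309], [0.403, 0.191], [0.357, 0.183], [0.338, 0.301]]
top plate_28_mid 0.59 491 [319. 173.] [[0.657, 0.246], [0.643, 0.311], [0.696, 0.301], [0.671, 0.181], [0.619, 0.192]]
top module_p 0.72 515 [416. 183.] [[0.622, -0.086], [0.662, -0.045], [0.665, -0.128], [0.581, -0.127], [0.579, -0.045]]
top module_p 0.64 593 [448. 182.] [[0.628, -0.196], [0.673, -0.153], [0.676, -0.243], [0.584, -0.24], [0.582, -0.151]]
top frame 0.68 5550 [405. 200.] [[0.571, -0.06], [0.665, 0.152], [0.689, -0.269], [0.479, -0.268], [0.457, 0.144]]
top frame 0.29 444 [316. 200.] [[
[... 1028 characters left out ...]
e_p 0.78 1310 [416. 312.] [[0.624, -0.218], [0.569, -0.179], [0.685, -0.146], [0.679, -0.256], [0.572, -0.281]]
side module_p 0.63 1022 [391. 282.] [[0.614, -0.116], [0.559, -0.08], [0.669, -0.041], [0.667, -0.15], [0.565, -0.182]]
side module_p 0.23 7699 [372. 290.] [[0.558, -0.12], [0.434, 0.084], [0.695, 0.185], [0.659, -0.286], [0.466, -0.324]]
side frame 0.77 7438 [372. 289.] [[0.585, -0.078], [0.459, 0.136], [0.739, 0.236], [0.689, -0.254], [0.482, -0.29]]
side frame 0.7 286 [418. 260.] [[0.758, -0.03], [0.748, 0.011], [0.804, -0.012], [0.767, -0.069], [0.713, -0.047]]
side lock_grip 0.66 204 [338. 298.] [[0.479, -0.09], [0.459, 0.079], [0.485, 0.088], [0.496, -0.228], [0.475, -0.233]]
```

>>> move_arm:
  motion:
    - [0.023, -0.033, 0, 0, 0, 1.5, 1]
    - [0.023, -0.033, 0, 0, 0, 1.5, 1]
    - [0.023, -0.033, 0, 0, 0, 1.5, 1]
    - [0.023, -0.033, 0, 0, 0, 1.5, 1]
    - [0.023, -0.033, 0, 0, 0, 1.5, 1]
    - [0.023, -0.033, 0, 0, 0, 1.5, 1]
    - [0.023, -0.033, 0, 0, 0, 1.5, 1]
    - [0.023, -0.033, 0, 0, 0, 1.5, 1]
    - [0.023, -0.033, 0, 0, 0, 1.5, 1]
    - [0.023, -0.033, 0, 0, 0, 1.5, 1]
    - [0.023, -0.033, 0, 0, 0, 1.5, 1]
    - [0.023, -0.033, 0, 0, 0, 1.5, 1]

```text
time_s: 2.3
tool_pos: [0.4233, 0.1322, 0.2316]
tcp_rot: [-0.071, 3.14, 0.0]
ft_force: [-0.2, 1.1, 0.5]
finger_gap: 0.997
finger_force: 0.0
```

```bash
python3 - <<'E'
from h import *
st()
c=imaging.capture("wrist"); cv2.imwrite("pics/w1.png",c["color"]); print(c["intrinsics"],np.round(c["cam_to_world"],3))
np.save("pics/w1.npy",c,allow_pickle=True)
for t in ["lock_grip","module_p","module_q","module_r","plate_13_mid","plate_18_mid","plate_23_mid","plate_28_mid"]:
    for d in imaging.find_in("wrist",t):
        uv=np.array(d["point"])*[640,400]; print(t,round(d["conf"],2),uv.round(1),at(c,uv,{"l":.03,"m":.05,"p":.02}[t[0]],True).round(3))
E
```

```text
2.3 [0.4233 0.1322 0.2316] [[-0.045, 0.999, 0.0], [0.001, 0.0, -1.0]] [-0.2  1.1  0.5] 0.997 0.0
[[309.70691629   0.         319.62287543]
 [  0.         309.70691629 201.16183777]
 [  0.           0.           1.        ]] [[-0.045  0.962  0.27   0.355]
 [ 0.999  0.044  0.011  0.128]
 [-0.001  0.27  -0.963  0.373]
 [ 0.     0.     0.     1.   ]]
lock_grip 0.96 [248.6 215.5] [0.473 0.049 0.03 ]
lock_grip 0.18 [414.4 135.3] [0.369 0.236 0.03 ]
module_p 0.73 [ 94.5 290.8] [ 0.604 -0.206  0.05 ]
module_p 0.69 [147.3 285.2] [ 0.575 -0.098  0.05 ]
module_q 0.73 [ 94.5 290.8] [ 0.604 -0.206  0.05 ]
module_q 0.69 [147.3 285.2] [ 0.575 -0.098  0.05 ]
module_r 0.73 [ 94.5 290.8] [ 0.604 -0.206  0.05 ]
module_r 0.69 [147.3 285.2] [ 0.575 -0.098  0.05 ]
plate_13_mid 0.98 [625.8 209. ] [0.443 0.695 0.02 ]
plate_13_mid 0.57 [385.2 274.6] [0.55  0.223 0.02 ]
plate_23_mid 0.98 [418.5 133.7] [0.367 0.244 0.02 ]
plate_28_mid 0.86 [384.2 324.4] [0.634 0.234 0.02 ]
```

View pics/w1.png

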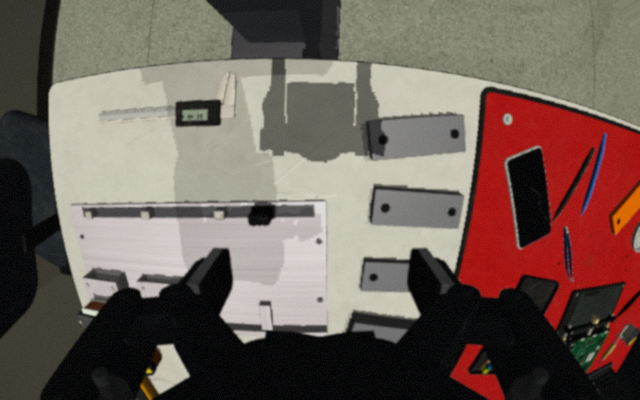

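The wrist view shows the frame's front edge running from (72,203) to (327,201), with its rear-left corner at about (329,331). The grip is at (262,213), and the tabs are at (88,213), (147,213) and (220,213). The plates are at the right.

```bash
python3 - <<'E'
from h import *
c=np.load("pics/w1.npy",allow_pickle=True).item()
A=at(c,(72,204),.006,True);B=at(c,(327,201),.006,True)
print(A,B,np.linalg.norm(A-B))
y=(B-A)/np.linalg.norm(B-A); x=np.array([y[1],-y[0],0]);O=(A+B)/2-.04*y+.085*x
print("yaw",np.degrees(np.arctan2(x[1],x[0])),"O",O)
for uv in [(262,206),(262,214),(250,206),(275,206)]: print(uv,at(c,uv,.042,True).round(4))
for uv in [(88,211),(147,211),(220,211)]: print(uv,at(c,uv,.022,True).round(4))
for j in (.043,.055): print(j, O-.071*x+(.22-j)*y)
for lab,P in [("fl",O-.085*x+.245*y+[0,0,0]),("rl",O+.115*x+.245*y)]: print(lab,proj(c,P,True))
E
```

```text
[ 0.48049983 -0.26031785  0.006     ] [0.45729005 0.14179284 0.006     ] 0.4027799658249742
yaw 3.303438864393797 O [ 0.55605866 -0.094298    0.006     ]
(262, 206) [0.4564 0.0677 0.042 ]
(262, 214) [0.466  0.0676 0.042 ]
(250, 206) [0.4571 0.0537 0.042 ]
(275, 206) [0.4557 0.0825 0.042 ]
(88, 211) [ 0.4841 -0.2087  0.022 ]
(147, 211) [ 0.4775 -0.0962  0.022 ]
(220, 211) [0.4716 0.0106 0.022 ]
0.043 [0.4749772  0.07831659 0.006     ]
0.055 [0.47566868 0.06633653 0.006     ]
fl [[329.93279245 200.9657036 ]]
rl [[329.79227919 330.07817563]]
```

>>> move_arm:
  motion:
    - [0.006, -0.008, -0.027, 0, 0, 0.07, 1]
    - [0.006, -0.008, -0.027, 0, 0, 0.07, 1]
    - [0.006, -0.008, -0.027, 0, 0, 0.07, 1]
    - [0.006, -0.008, -0.027, 0, 0, 0.07, 1]
    - [0.006, -0.008, -0.027, 0, 0, 0.07, 1]
    - [0.006, -0.008, -0.027, 0, 0, 0.07, 1]
    - [0.006, -0.008, -0.02, 0, 0, 0.07, 1]
    - [0.006, -0.008, -0.013, 0, 0, 0.07, 1]
    - [0, 0, 0, 0, 0, 0, 1]

```text
time_s: 3.5
tool_pos: [0.4703, 0.0699, 0.0343]
tcp_rot: [0.085, -3.137, -0.0]
ft_force: [-0.5, 0.2, -0.8]
finger_gap: 1.002
finger_force: 0.0
```

```bash
python3 - <<'E'
from h import *
st()
c=imaging.capture("wrist"); cv2.imwrite("pics/w2.png",c["color"])
print([(d["conf"],at(c,np.array(d["point"])*[640,400],.03,True)) for d in imaging.find_in("wrist","lock_grip")])
E
```

```text
3.5 [0.4703 0.0699 0.0343] [[-0.054, 0.999, 0.0], [-0.003, 0.0, -1.0]] [-0.5  0.2 -0.8] 1.002 0.0
[(0.85, array([0.46762294, 0.05468187, 0.03      ]))]
```

View pics/w2.png

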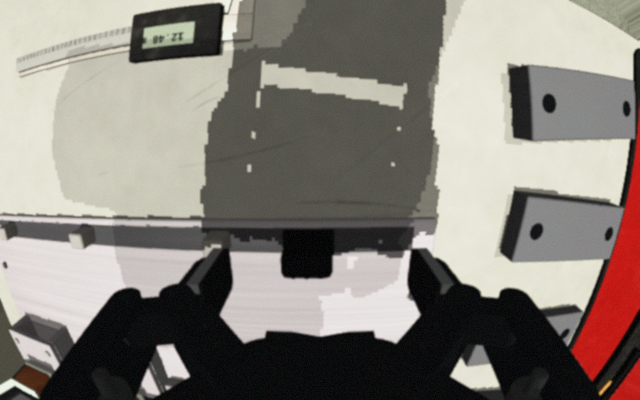

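The fin sits between the open fingers at about (306,253), so I'll go down and close.

>>> move_arm:
  motion:
    - [0.001, -0.002, -0.009, 0, 0, 0, 1]
    - [0.001, -0.002, -0.009, 0, 0, 0, 1]
    - [0, 0, 0, 0, 0, 0, 0.2]
    - [0, 0, 0, 0, 0, 0, 0.2]
    - [0, 0, 0, 0, 0, 0, 0.2]
    - [0, 0, 0, 0, 0, 0, 0.2]
    - [0, 0, 0, 0, 0, 0, 0.2]
    - [0, 0, 0, 0, 0, 0, 0.2]
  force: 40

```text
time_s: 4.27
tool_pos: [0.4727, 0.0661, 0.0188]
tcp_rot: [-0.085, 3.14, -0.0]
ft_force: [-0.5, -0.9, 5.0]
finger_gap: 0.293
finger_force: 42.4
```

>>> move_arm:
  motion:
    - [-0.0004, 0.007, 0, 0, 0, 0, 0.2]
    - [-0.0004, 0.007, 0, 0, 0, 0, 0.2]
    - [-0.0004, 0.007, 0, 0, 0, 0, 0.2]
    - [-0.0004, 0.007, 0, 0, 0, 0, 0.2]
    - [-0.0004, 0.007, 0, 0, 0, 0, 0.2]
    - [-0.0004, 0.007, 0, 0, 0, 0, 0.2]
    - [-0.0002, 0.003, 0, 0, 0, 0, 0.2]
    - [-0.0002, 0.003, 0, 0, 0, 0, 0.2]
    - [0, 0.003, 0, 0, 0, 0, 0.2]
    - [0, 0, 0, 0, 0, 0, 0.2]

```text
time_s: 5.1
tool_pos: [0.4696, 0.1172, 0.0188]
tcp_rot: [-0.086, 3.14, -0.001]
ft_force: [-3.4, -1.7, 6.0]
finger_gap: 0.293
finger_force: 42.8
```

>>> move_arm:
  motion:
    - [0, 0.002, 0, 0, 0, 0, 0.2]
    - [0, 0.002, 0, 0, 0, 0, 0.2]
    - [0, 0.002, 0, 0, 0, 0, 0.2]
    - [0, 0, 0, 0, 0, 0, 0.2]
    - [0, 0, 0, 0, 0, 0, 0.2]
    - [0, 0, 0, 0, 0, 0, 0.2]

```text
time_s: 5.6
tool_pos: [0.4696, 0.1177, 0.0187]
tcp_rot: [0.087, -3.138, 0.015]
ft_force: [-5.7, -45.3, 8.0]
finger_gap: 0.294
finger_force: 43.4
```

>>> move_arm:
  motion:
    - [0, -0.004, 0, 0, 0, 0, 0.3]
    - [0, 0, 0, 0, 0, 0, 0.8]
    - [0, 0, 0, 0, 0, 0, 0.8]
    - [0, 0, 0, 0, 0, 0, 0.8]
    - [0, 0, 0.035, 0, 0, 0, 0.8]
    - [-0.01, -0.005, 0.035, 0, 0, 0, 0.8]
    - [-0.01, -0.03, 0.03, 0, 0, 0, 0.8]
    - [-0.01, -0.035, 0, 0, 0, 0, 0.8]
    - [-0.01, -0.035, 0, 0, 0, 0, 0.8]
    - [-0.01, -0.035, 0, 0, 0, 0, 0.8]
    - [-0.01, -0.01, 0, 0, 0, 0, 0.8]
    - [0, 0, 0, 0, 0, 0, 0.8]

```text
time_s: 6.6
tool_pos: [0.4091, -0.031, 0.117]
tcp_rot: [0.081, -3.14, -0.0]
ft_force: [-0.4, 0.9, 0.5]
finger_gap: 0.799
finger_force: 0.0
```

```bash
python3 - <<'E'
from h import *
st()
c=imaging.capture("wrist"); np.save("pics/w3.npy",c,allow_pickle=True)
print([(round(d["conf"],2),np.array(d["point"])*[640,400]) for d in imaging.find_in("wrist","module_p")])
cv2.imwrite("pics/w3.png",cv2.resize(c["color"][180:400,0:300],None,fx=2.66,fy=2.66,interpolation=cv2.INTER_CUBIC))
E
```

```text
6.6 [ 0.4091 -0.031   0.117 ] [[-0.051, 0.999, 0.0], [-0.001, 0.0, -1.0]] [-0.4  0.9  0.5] 0.799 0.0
[(0.66, array([175.488, 370.52 ]))]
```

View pics/w3.png

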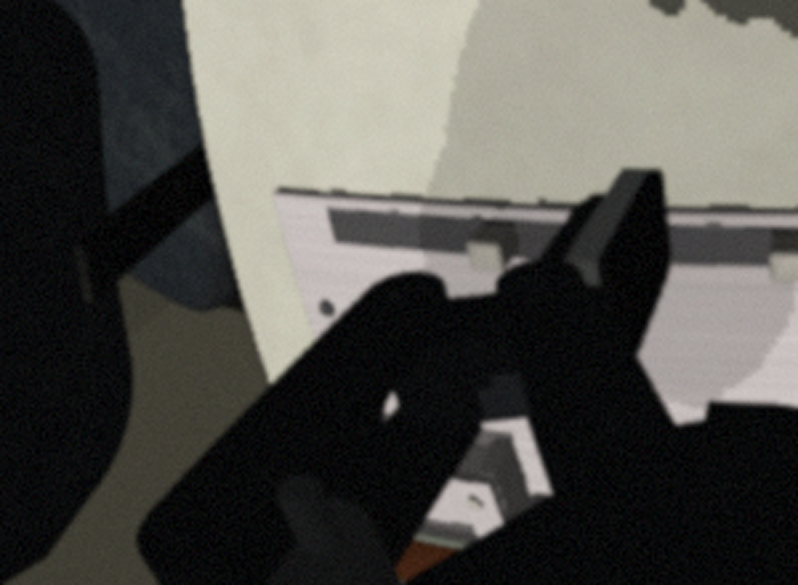

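The fingers hide the modules here, so I'll crop the earlier views instead.

```bash
python3 - <<'E'
import cv2,numpy as np
a=cv2.imread("pics/w1.png")[262:322,70:230];b=cv2.imread("pics/w2.png")[300:380,0:130]
A=cv2.resize(a,None,fx=5,fy=5,interpolation=cv2.INTER_CUBIC);B=cv2.resize(b,None,fx=3.7,fy=3.7,interpolation=cv2.INTER_CUBIC)
C=np.zeros((600,800,3),np.uint8);C[:300,:800]=A;C[300:300+B.shape[0],:B.shape[1]]=B
cv2.imwrite("pics/crop.png",cv2.convertScaleAbs(C,alpha=1.5))
E
```

```text
(no output)
```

View pics/crop.png

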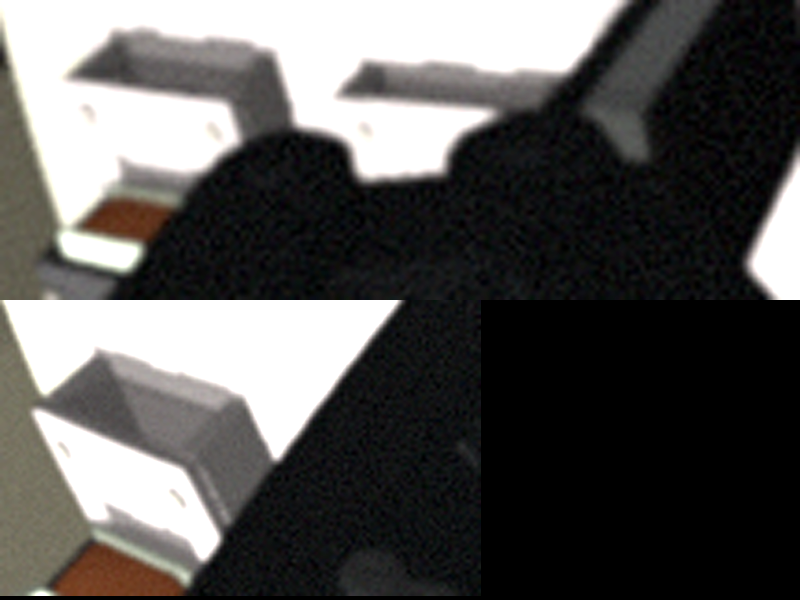

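```bash
python3 - <<'E'
from h import *
c=np.load("pics/w1.npy",allow_pickle=True).item()
for n,t,b in [("R-l",(83.6,277.6),(93,269)),("R-r",(116.4,282),(124.4,272.4)),("M-l",(137.6,281.4),(143.6,274.4))]:
    P=at(c,b,.006,True); best=min((np.linalg.norm(proj(c,P+[0,0,h],True)[0]-t),h) for h in np.arange(0,.05,.001))
    print(n,P.round(4),best)
E
```

```text
R-l [ 0.5929 -0.2407  0.006 ] (np.float64(0.9028315837425146), np.float64(0.029))
R-r [ 0.5885 -0.1695  0.006 ] (np.float64(1.701521188897112), np.float64(0.028))
M-l [ 0.5865 -0.1312  0.006 ] (np.float64(0.6772876127748266), np.float64(0.021))
```

The crop puts the right module's ledge top about 29 mm above the floor and the middle one's about 21 mm. That points to gaps of 25 (or 20) and 15. I'll try plate 23 in the right bay first.

>>> move_arm:
  motion:
    - [-0.0035, 0.025, 0, 0, 0, -7, 0.8]
    - [-0.0035, 0.025, 0, 0, 0, -7, 0.8]
    - [-0.0035, 0.025, 0, 0, 0, -7, 0.8]
    - [-0.0035, 0.025, 0, 0, 0, -7, 0.8]
    - [-0.0035, 0.025, 0, 0, 0, -7, 0.8]
    - [-0.0035, 0.025, 0, 0, 0, -7, 0.8]
    - [-0.0035, 0.025, 0, 0, 0, -7, 0.8]
    - [-0.0035, 0.025, 0, 0, 0, -7, 0.8]
    - [-0.0035, 0.025, 0, 0, 0, -7, 0.8]
    - [-0.0035, 0.025, 0, 0, 0, -7, 0.8]
    - [-0.0035, 0.025, 0, 0, 0, -7, 0.8]
    - [-0.0035, 0.025, 0, 0, 0, -7, 0.8]

```text
time_s: 7.7
tool_pos: [0.3677, 0.2713, 0.1169]
tcp_rot: [-2.031, -2.396, -0.0]
ft_force: [-0.8, 0.2, -1.1]
finger_gap: 0.795
finger_force: 0.0
```

```bash
cat >> h.py <<'E'
def plate(n,t):
    """centre and long-axis angle from the silhouette, on the mid-height plane"""
    th=int(t[6:8])/1000; c=imaging.capture(n); f=n=="wrist"
    for d in masks(n,t,.3):
        ys,xs=np.nonzero(d["mask"]); P=np.array([at(c,(u,v),th,f)[:2] for u,v in zip(xs,ys)]).astype(np.float32)
        r=cv2.minAreaRect(P*1000); b=cv2.boxPoints(r)/1000; e=[b[1]-b[0],b[2]-b[1]]; e=max(e,key=np.linalg.norm)
        print(n,t,round(d["conf"],2),"c",(np.array(r[0])/1000).round(4),"size",np.round(r[1],1),"ang",round(np.degrees(np.arctan2(e[1],e[0]))%180,1))
    return c
E
python3 - <<'E'
from h import *
st(); print(np.round(sensors.get_state()["joint_positions"],2))
c=plate("wrist","plate_23_mid"); cv2.imwrite("pics/w4.png",c["color"]); plate("top","plate_23_mid");plate("wrist","plate_18_mid");plate("wrist","plate_13_mid")
E
```

```text
7.7 [0.3677 0.2713 0.1169] [[0.986, 0.164, 0.0], [0.0, 0.0, -1.0]] [-0.8  0.2 -1.1] 0.795 0.0
[0.38 0.35 1.73 0.   1.06 0.21]
wrist plate_23_mid 0.98 c [0.369  0.2482] size [ 46.3 121. ] ang 99.6
wrist plate_18_mid 0.95 c [0.4569 0.2591] size [119.7  51.4] ang 89.0
wrist plate_13_mid 0.92 c [0.5548 0.2575] size [116.5  56. ] ang 88.9
```

View pics/w4.png

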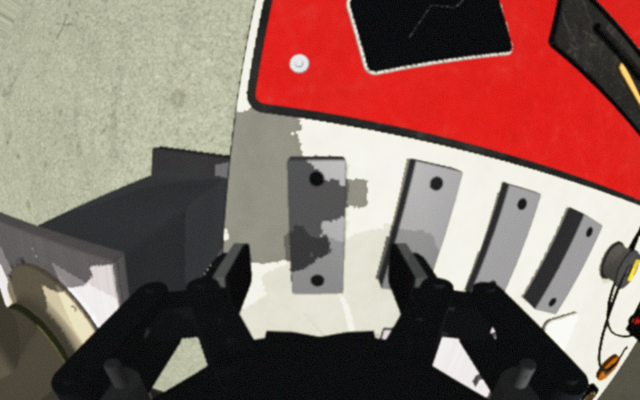

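The wrist view shows plate 23 at (317,225) between the fingers. Its top face measures 46x121 mm on the z=23 mm plane, which confirms which plate it is. Now I'll grasp it.

>>> move_arm:
  motion:
    - [-0.001, -0.002, -0.02, 0, 0, 0, 0.8]
    - [-0.001, -0.002, -0.03, 0, 0, 0, 0.8]
    - [0, 0, -0.03, 0, 0, 0, 0.8]
    - [0, 0, -0.025, 0, 0, 0, 0.8]
    - [0, 0, -0.01, 0, 0, 0, 0.8]
    - [0, 0, 0, 0, 0, 0, 0.8]
    - [0, 0, 0, 0, 0, 0, 0.4]
    - [0, 0, 0, 0, 0, 0, 0.4]
    - [0, 0, 0, 0, 0, 0, 0.4]
    - [0, 0, 0, 0, 0, 0, 0.4]
    - [0, 0, 0, 0, 0, 0, 0.4]
    - [0, 0, 0, 0, 0, 0, 0.4]
  force: 50

```text
time_s: 9.1
tool_pos: [0.3672, 0.2646, 0.0031]
tcp_rot: [2.026, 2.399, 0.003]
ft_force: [0.6, -1.4, 8.3]
finger_gap: 0.523
finger_force: 52.2
```

>>> move_arm:
  motion:
    - [0, 0, 0.02, 0, 0, 0, 0.4]
    - [0, 0, 0.035, 0, 0, 0, 0.4]
    - [0, 0, 0.035, 0, 0, 0, 0.4]
    - [0.006, -0.02, 0.01, 0, 0, 7, 0.4]
    - [0.008, -0.028, 0, 0, 0, 7, 0.4]
    - [0.008, -0.028, 0, 0, 0, 7, 0.4]
    - [0.008, -0.028, 0, 0, 0, 7, 0.4]
    - [0.008, -0.028, 0, 0, 0, 7, 0.4]
    - [0.008, -0.028, 0, 0, 0, 7, 0.4]
    - [0.008, -0.028, 0, 0, 0, 7, 0.4]
    - [0.008, -0.028, 0, 0, 0, 7, 0.4]
    - [0.008, -0.028, 0, 0, 0, 7, 0.4]

```text
time_s: 10.1
tool_pos: [0.4347, 0.0269, 0.1025]
tcp_rot: [0.517, 3.098, 0.0]
ft_force: [-0.3, -0.1, -1.5]
finger_gap: 0.524
finger_force: 52.1
```

>>> move_arm:
  motion:
    - [0.01, -0.036, 0, 0, 0, 7, 0.4]
    - [0.01, -0.036, 0, 0, 0, 7, 0.4]
    - [0.01, -0.036, 0, 0, 0, 6.6, 0.4]
    - [0.009, -0.036, 0, 0, 0, 0, 0.4]
    - [0.009, -0.036, 0, 0, 0, 0, 0.4]
    - [0.007, -0.03, 0, 0, 0, 0, 0.4]
    - [0.007, -0.02, 0, 0, 0, 0, 0.4]
    - [0, 0, 0, 0, 0, 0, 0.4]
    - [0, 0, 0, 0, 0, 0, 0.4]

```text
time_s: 10.85
tool_pos: [0.4953, -0.1975, 0.102]
tcp_rot: [0.008, -3.142, -0.0]
ft_force: [0.1, 0.1, -0.8]
finger_gap: 0.523
finger_force: 52.0
```

```bash
python3 - <<'E'
from h import *
st()
c=imaging.capture("wrist");cv2.imwrite("pics/w5.png",c["color"]);np.save("pics/w5.npy",c,allow_pickle=True)
c=imaging.capture("side");cv2.imwrite("pics/s5.png",cv2.resize(c["color"][230:370,270:470],None,fx=4,fy=4,interpolation=cv2.INTER_CUBIC))
E
```

```text
10.85 [ 0.4953 -0.1975  0.102 ] [[-0.005, 1.0, 0.0], [-0.0, 0.0, -1.0]] [ 0.1  0.1 -0.8] 0.523 52.0
```

View pics/w5.png

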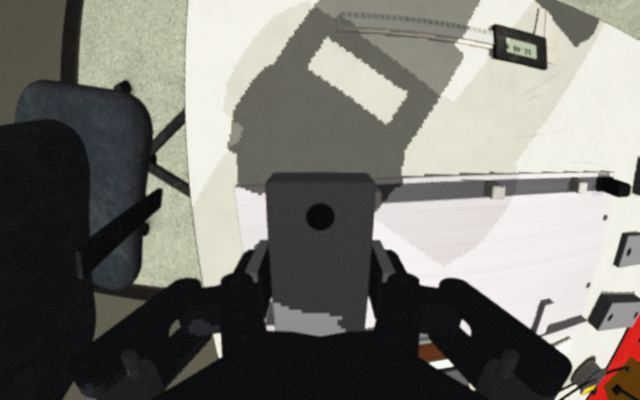

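The plate is held straight, with its rear end up at (320,178). The frame's front-right corner is at (237,187).

```bash
python3 - <<'E'
from h import *
c=np.load("pics/w5.npy",allow_pickle=True).item()
A=at(c,(237,187),.006,True);B=at(c,(612,172),.006,True);print(A,B,np.linalg.norm(A-B),np.degrees(np.arctan2(A[0]-B[0],B[1]-A[1])))
Rz=lambda a:np.array([[np.cos(a),-np.sin(a)],[np.sin(a),np.cos(a)]])
for yaw in (3.0,3.3): print(A[:2]-Rz(np.radians(yaw))@[-.085,-.165])
for uv in [(497,187),(581,181)]: print(at(c,uv,.026,True))
E
```

```text
[ 0.48199682 -0.26492536  0.006     ] [0.45767771 0.13037413 0.006     ] 0.3960468448950801 3.5204417850322955
[ 0.5582449  -0.09570293]
[ 0.55735781 -0.09530602]
[ 0.47523709 -0.05490147  0.026     ]
[0.46671047 0.04960165 0.026     ]
```

View pics/s5.png

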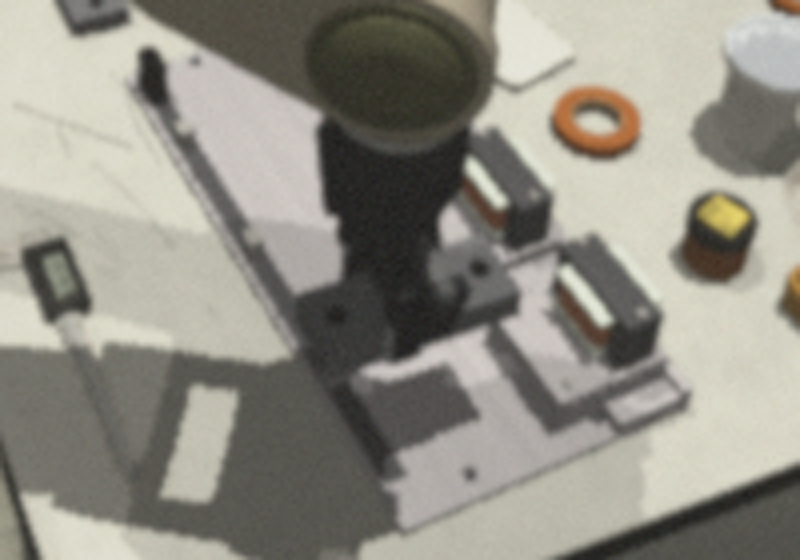

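>>> move_arm:
  motion:
    - [0.0025, -0.006, 0, 0, 0, 1.45, 0.4]
    - [0.0022, -0.006, 0, 0, 0, 1.45, 0.4]
    - [0, 0, -0.02, 0, 2, 0, 0.4]
    - [0, 0, -0.03, 0, 0, 0, 0.4]
    - [0, 0, -0.02, 0, 0, 0, 0.4]
    - [0, 0, -0.012, 0, 0, 0, 0.4]
    - [0, 0, -0.005, 0, 0, 0, 0.4]
    - [0, 0, 0, 0, 0, 0, 0.4]
    - [0, 0, 0, 0, 0, 0, 0.4]

```text
time_s: 11.7
tool_pos: [0.5004, -0.2084, 0.0157]
tcp_rot: [0.091, -3.106, -0.001]
ft_force: [-0.8, 0.2, -1.4]
finger_gap: 0.527
finger_force: 52.0
```

```bash
python3 - <<'E'
from h import *
st()
E
```

```text
11.7 [ 0.5004 -0.2084  0.0157] [[-0.058, 0.998, 0.002], [-0.034, -0.0, -0.999]] [-0.8  0.2 -1.4] 0.527 52.0
```

>>> move_arm:
  motion:
    - [0, -0.0013, -0.0034, 0, 0, 0, 0.4]
    - [0.004, 0.0002, 0, 0, 0, 0, 0.4]
    - [0.004, 0.0002, 0, 0, 0, 0, 0.4]
    - [0.003, 0.0002, 0, 0, 0, 0, 0.4]
    - [0.002, 0.0001, 0, 0, 0, 0, 0.4]
    - [0.002, 0.0001, 0, 0, 0, 0, 0.4]
    - [0.002, 0.0001, 0, 0, 0, 0, 0.4]
    - [0.002, 0.0001, 0, 0, 0, 0, 0.4]
    - [0.001, 0.0001, 0, 0, 0, 0, 0.4]

```text
time_s: 12.45
tool_pos: [0.5204, -0.2091, 0.0117]
tcp_rot: [0.089, -3.106, -0.001]
ft_force: [-0.9, -0.7, 0.3]
finger_gap: 0.526
finger_force: 52.1
```

>>> move_arm:
  motion:
    - [0.002, 0.0001, 0, 0, 0, 0, 0.4]
    - [0.002, 0.0001, 0, 0, 0, 0, 0.4]
    - [0.002, 0.0001, 0, 0, 0, 0, 0.4]
    - [0.002, 0.0001, 0, 0, 0, 0, 0.4]
    - [0, 0, 0, 0, 0, 0, 0.4]

```text
time_s: 12.87
tool_pos: [0.5287, -0.2087, 0.0116]
tcp_rot: [0.089, -3.106, -0.001]
ft_force: [0.5, -0.2, -0.4]
finger_gap: 0.527
finger_force: 52.2
```

>>> move_arm:
  motion:
    - [0.002, 0.0001, 0, 0, 0, 0, 0.4]
    - [0.002, 0.0001, 0, 0, 0, 0, 0.4]
    - [0.002, 0.0001, 0, 0, 0, 0, 0.4]
    - [0.002, 0.0001, 0, 0, 0, 0, 0.4]
    - [0.002, 0.0001, 0, 0, 0, 0, 0.4]
    - [0, 0, 0, 0, 0, 0, 0.4]

```text
time_s: 13.37
tool_pos: [0.5387, -0.2082, 0.0116]
tcp_rot: [0.089, -3.106, -0.001]
ft_force: [0.3, 0.2, -0.4]
finger_gap: 0.528
finger_force: 52.2
```

>>> move_arm:
  motion:
    - [0.002, 0.0001, 0, 0, 0, 0, 0.4]
    - [0.0015, 0.0001, 0, 0, 0, 0, 0.4]
    - [0.001, 0, 0, 0, 0, 0, 0.4]
    - [0, 0, 0, 0, 0, 0, 0.4]

```text
time_s: 13.7
tool_pos: [0.5429, -0.208, 0.0116]
tcp_rot: [0.089, -3.106, -0.001]
ft_force: [-0.1, 0.6, 0.2]
finger_gap: 0.524
finger_force: 52.2
```

>>> move_arm:
  motion:
    - [0.001, 0.0001, 0, 0, 0, 0, 0.4]
    - [0.001, 0.0001, 0, 0, 0, 0, 0.4]
    - [0.001, 0, 0, 0, 0, 0, 0.4]
    - [0, 0, 0, 0, 0, 0, 0.4]

```text
time_s: 14.03
tool_pos: [0.5435, -0.2079, 0.0113]
tcp_rot: [0.089, -3.1, -0.003]
ft_force: [-11.2, -2.5, 3.7]
finger_gap: 0.522
finger_force: 52.7
```

Plate 23 is in against the back stop in the right bay. I'll release it and look.

>>> move_arm:
  motion:
    - [-0.001, 0, 0, 0, 0, 0, 0.7]
    - [0, 0, 0, 0, 0, 0, 0.7]
    - [0, 0, 0, 0, 0, 0, 0.7]
    - [0, 0, 0.01, 0, 0, 0, 0.7]
    - [0, 0, 0.03, 0, 0, 0, 0.7]
    - [-0.02, -0.001, 0.035, 0, -2, 0, 0.7]
    - [-0.035, -0.002, 0.01, 0, 0, 0, 0.7]
    - [-0.035, -0.002, 0, 0, 0, 0, 0.7]
    - [0, 0, 0, 0, 0, 0, 0.7]

```text
time_s: 14.78
tool_pos: [0.4502, -0.2119, 0.0978]
tcp_rot: [0.088, -3.138, -0.001]
ft_force: [1.0, 0.4, 0.0]
finger_gap: 0.699
finger_force: 0.0
```

```bash
python3 - <<'E'
from h import *
st()
c=plate("wrist","plate_23_mid");cv2.imwrite("pics/w6.png",c["color"]);np.save("pics/w6.npy",c,allow_pickle=True)
for t in ["plate_13_mid","plate_18_mid","plate_28_mid"]: plate("top",t);plate("side",t)
E
```

```text
14.78 [ 0.4502 -0.2119  0.0978] [[-0.056, 0.998, 0.001], [-0.002, 0.001, -1.0]] [1.  0.4 0. ] 0.699 0.0
wrist plate_23_mid 0.81 c [ 0.5296 -0.21  ] size [74.4 47.6] ang 3.8
top plate_13_mid 0.74 c [0.4403 0.7192] size [ 51.9 121.9] ang 126.7
top plate_13_mid 0.56 c [0.5602 0.2558] size [ 49.7 122.6] ang 91.7
top plate_18_mid 0.65 c [0.4614 0.2563] size [ 48.4 120.9] ang 91.6
side plate_18_mid 0.35 c [ 0.5696 -0.0849] size [207.7 373. ] ang 92.6
top plate_28_mid 0.71 c [0.6562 0.2445] size [120.4  51.5] ang 80.2
```

View pics/w6.png

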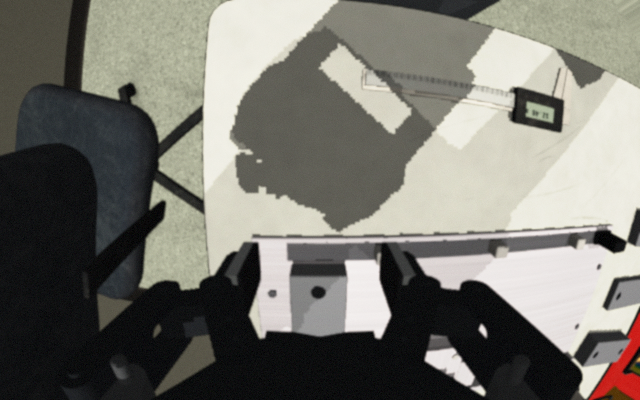

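The plate lies in the right bay, with its rear face at rows 262-276 and columns 290-347.

```bash
python3 - <<'E'
from h import *
c=np.load("pics/w6.npy",allow_pickle=True).item()
O=np.array([.556,-.0965]);a=np.radians(3.2);M=np.array([[np.cos(a),-np.sin(a)],[np.sin(a),np.cos(a)]])
for uv,z in [((318,276),.029),((318,262),.006),((300,243),.01),((300,259),.01),((300,259),.006),((255,237),.006),((610,228),.006)]:
    p=at(c,uv,z,True);print(uv,z,p.round(4),(M.T@(p[:2]-O)).round(4))
E
```

```text
(318, 276) 0.029 [ 0.5006 -0.2111  0.029 ] [-0.0617 -0.1113]
(318, 262) 0.006 [ 0.5    -0.2112  0.006 ] [-0.0623 -0.1114]
(300, 243) 0.01 [ 0.4817 -0.2267  0.01  ] [-0.0814 -0.1258]
(300, 259) 0.01 [ 0.4961 -0.2262  0.01  ] [-0.067  -0.1262]
(300, 259) 0.006 [ 0.4981 -0.2264  0.006 ] [-0.0651 -0.1264]
(255, 237) 0.006 [ 0.4807 -0.2642  0.006 ] [-0.0846 -0.1633]
(610, 228) 0.006 [0.4608 0.1316 0.006 ] [-0.0824  0.2331]
```

>>> move_arm:
  motion:
    - [0.005, 0, -0.02, 0, 0, 0, 0]
    - [0.005, 0, -0.03, 0, 0, 0, 0]
    - [0.005, 0, -0.02, 0, 0, 0, 0]
    - [0, 0, -0.007, 0, 0, 0, 0]
    - [0, 0, 0, 0, 0, 0, 0]
    - [0, 0, 0, 0, 0, 0, 0]
    - [0.005, 0.0003, 0, 0, 0, 0, 0]
    - [0.004, 0.0002, 0, 0, 0, 0, 0]
    - [0.003, 0.0002, 0, 0, 0, 0, 0]
    - [0.003, 0.0002, 0, 0, 0, 0, 0]
    - [0, 0, 0, 0, 0, 0, 0]

```text
time_s: 16.4
tool_pos: [0.4854, -0.212, 0.02]
tcp_rot: [-0.091, 3.139, -0.001]
ft_force: [0.2, 0.1, 0.3]
finger_gap: 0.006
finger_force: 0.0
```

>>> move_arm:
  motion:
    - [0.002, 0.0001, 0, 0, 0, 0, 0]
    - [0.001, 0.0001, 0, 0, 0, 0, 0]
    - [0.001, 0.0001, 0, 0, 0, 0, 0]
    - [0.001, 0.0001, 0, 0, 0, 0, 0]
    - [0.001, 0.0001, 0, 0, 0, 0, 0]
    - [0, 0, 0, 0, 0, 0, 0]

```text
time_s: 16.9
tool_pos: [0.4907, -0.2114, 0.0196]
tcp_rot: [0.09, -3.14, -0.0]
ft_force: [0.7, -0.3, 0.2]
finger_gap: 0.001
finger_force: 0.0
```

>>> move_arm:
  motion:
    - [0.001, 0.0001, 0, 0, 0, 0, 0]
    - [0.001, 0.0001, 0, 0, 0, 0, 0]
    - [0.001, 0.0001, 0, 0, 0, 0, 0]
    - [0, 0, 0, 0, 0, 0, 0]

```text
time_s: 17.23
tool_pos: [0.4911, -0.2112, 0.0195]
tcp_rot: [0.091, -3.134, -0.001]
ft_force: [-14.1, -3.9, 7.7]
finger_gap: -0.001
finger_force: 7.5
```

Plate 23 is firmly home. I'll touch the middle ledge's top lightly to tell a 15 gap from a 20 gap.

>>> move_arm:
  motion:
    - [-0.004, 0, 0.01, 0, 0, 0, 0]
    - [0, 0, 0.04, 0, 0, 0, 0]
    - [0, 0.01, 0.04, 0, 0, 0, 0]
    - [0.01, 0.03, 0.01, 0, 0, 0, 0]
    - [0.02, 0.035, 0, 0, 0, 0, 0]
    - [0.025, 0.03, 0, 0, 0, 0, 0]
    - [0.025, 0.01, 0, 0, 0, 0, 0]
    - [0.025, 0.002, 0, 0, 0, 0, 0]
    - [0, 0, -0.03, 0, 0, 0, 0]
    - [0, 0, -0.025, 0, 0, 0, 0]
    - [0, 0, -0.01, 0, 0, 0, 0]
    - [0, 0, 0, 0, 0, 0, 0]

```text
time_s: 18.23
tool_pos: [0.5935, -0.0937, 0.0526]
tcp_rot: [0.09, -3.136, -0.003]
ft_force: [0.1, -0.2, 0.1]
finger_gap: -0.0
finger_force: 0.0
```

>>> move_arm:
  motion:
    - [0.003, 0, -0.008, 0, 0, 0, 0]
    - [0, 0, -0.004, 0, 0, 0, 0]
    - [0, 0, -0.003, 0, 0, 0, 0]
    - [0, 0, -0.001, 0, 0, 0, 0]
    - [0, 0, -0.001, 0, 0, 0, 0]
    - [0, 0, -0.001, 0, 0, 0, 0]
    - [0, 0, 0, 0, 0, 0, 0]

```text
time_s: 18.82
tool_pos: [0.5977, -0.0941, 0.0368]
tcp_rot: [-0.09, 3.14, -0.0]
ft_force: [-0.1, -0.3, 0.2]
finger_gap: 0.002
finger_force: 0.0
```

>>> move_arm:
  motion:
    - [0, 0, -0.001, 0, 0, 0, 0]
    - [0, 0, -0.001, 0, 0, 0, 0]
    - [0, 0, -0.001, 0, 0, 0, 0]
    - [0, 0, -0.001, 0, 0, 0, 0]
    - [0, 0, -0.001, 0, 0, 0, 0]
    - [0, 0, -0.001, 0, 0, 0, 0]
    - [0, 0, 0, 0, 0, 0, 0]

```text
time_s: 19.4
tool_pos: [0.5976, -0.0941, 0.0304]
tcp_rot: [0.09, -3.14, -0.0]
ft_force: [-0.5, 0.2, -0.8]
finger_gap: 0.001
finger_force: 0.0
```

No contact down to z=30.4 mm, so the middle ledge is the 15 mm gap and takes plate 13. Fetching it.

>>> move_arm:
  motion:
    - [0, 0, 0.035, 0, 0, 0, 0.4]
    - [-0.005, 0, 0.04, 0, 0, 0, 0.7]
    - [-0.005, 0.02, 0.015, 0, 0, -7, 0.7]
    - [-0.005, 0.035, 0, 0, 0, -7, 0.7]
    - [-0.005, 0.035, 0, 0, 0, -7, 0.7]
    - [-0.005, 0.035, 0, 0, 0, -7, 0.7]
    - [-0.005, 0.035, 0, 0, 0, -7, 0.7]
    - [-0.005, 0.035, 0, 0, 0, -7, 0.7]
    - [-0.002, 0.035, 0, 0, 0, -7, 0.7]
    - [-0.001, 0.035, 0, 0, 0, -7, 0.7]
    - [-0.001, 0.035, 0, 0, 0, -7, 0.7]
    - [-0.001, 0.035, 0, 0, 0, -7, 0.7]

```text
time_s: 20.4
tool_pos: [0.5574, 0.2422, 0.1207]
tcp_rot: [1.733, 2.62, 0.0]
ft_force: [0.1, 0.5, 0.5]
finger_gap: 0.705
finger_force: 0.0
```

>>> move_arm:
  motion:
    - [0, 0.03, 0, 0, 0, -7, 0.7]
    - [0, 0.02, 0, 0, 0, -7, 0.7]
    - [0, 0.01, 0, 0, 0, -7, 0.7]
    - [0, 0, 0, 0, 0, -1.7, 0.7]
    - [0, 0, 0, 0, 0, 0, 0.7]

```text
time_s: 20.82
tool_pos: [0.5574, 0.3012, 0.1204]
tcp_rot: [-2.208, -2.235, 0.0]
ft_force: [-0.3, -0.4, 0.5]
finger_gap: 0.702
finger_force: 0.0
```

```bash
python3 - <<'E'
from h import *
st()
c=plate("wrist","plate_13_mid");cv2.imwrite("pics/w7.png",c["color"]);plate("top","plate_13_mid");plate("top","plate_23_mid")
E
```

```text
20.82 [0.5574 0.3012 0.1204] [[1.0, 0.012, -0.0], [-0.0, -0.0, -1.0]] [-0.3 -0.4  0.5] 0.702 0.0
wrist plate_13_mid 0.64 c [0.5599 0.2563] size [121.5  46.3] ang 88.4
top plate_13_mid 0.79 c [0.4411 0.7189] size [ 49.2 123.9] ang 127.8
top plate_23_mid 0.89 c [ 0.5479 -0.2062] size [92.2 52.7] ang 2.5
```

View pics/w7.png

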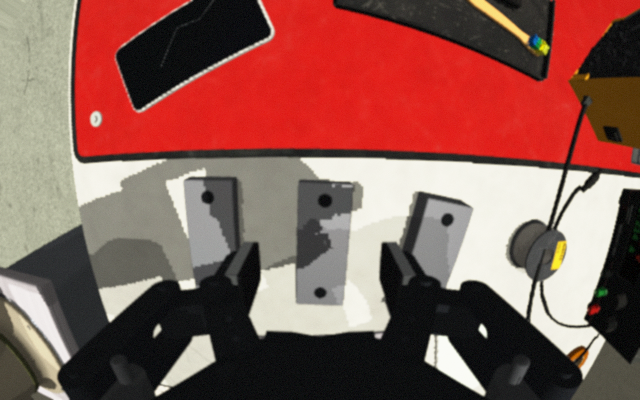

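The wrist view shows plate 13 at (324,241), grey, measuring 121.5x46.3 mm on its own plane. Grasping it.

>>> move_arm:
  motion:
    - [0.0015, -0.014, -0.015, 0, 0, -1.2, 0.7]
    - [0.0015, -0.014, -0.03, 0, 0, -1.1, 0.7]
    - [0, 0, -0.03, 0, 0, 0, 0.7]
    - [0, 0, -0.028, 0, 0, 0, 0.7]
    - [0, 0, -0.01, 0, 0, 0, 0.7]
    - [0, 0, -0.005, 0, 0, 0, 0.7]
    - [0, 0, 0, 0, 0, 0, 0.4]
    - [0, 0, 0, 0, 0, 0, 0.4]
    - [0, 0, 0, 0, 0, 0, 0.4]
    - [0, 0, 0, 0, 0, 0, 0.4]
    - [0, 0, 0, 0, 0, 0, 0.4]
  force: 50

```text
time_s: 22.03
tool_pos: [0.5611, 0.2726, 0.0035]
tcp_rot: [2.252, 2.19, 0.002]
ft_force: [0.6, 0.3, 1.5]
finger_gap: 0.518
finger_force: 52.5
```

>>> move_arm:
  motion:
    - [0, 0, 0.02, 0, 0, 0, 0.4]
    - [0, 0, 0.035, 0, 0, 0, 0.4]
    - [0, 0, 0.035, 0, 0, 0, 0.4]
    - [-0.003, -0.02, 0.01, 0, 0, 7, 0.4]
    - [-0.005, -0.028, 0, 0, 0, 7, 0.4]
    - [-0.005, -0.028, 0, 0, 0, 7, 0.4]
    - [-0.005, -0.028, 0, 0, 0, 7, 0.4]
    - [-0.005, -0.028, 0, 0, 0, 7, 0.4]
    - [-0.005, -0.028, 0, 0, 0, 7, 0.4]
    - [-0.005, -0.028, 0, 0, 0, 7, 0.4]
    - [-0.005, -0.028, 0, 0, 0, 7, 0.4]
    - [-0.005, -0.028, 0, 0, 0, 7, 0.4]

```text
time_s: 23.03
tool_pos: [0.5173, 0.0272, 0.1031]
tcp_rot: [0.767, 3.046, 0.0]
ft_force: [0.7, -0.1, -2.0]
finger_gap: 0.519
finger_force: 52.1
```

>>> move_arm:
  motion:
    - [-0.005, -0.028, 0, 0, 0, 7, 0.4]
    - [-0.005, -0.028, 0, 0, 0, 7, 0.4]
    - [-0.005, -0.028, 0, 0, 0, 7, 0.4]
    - [-0.005, -0.022, 0, 0, 0, 7, 0.4]
    - [-0.003, -0.015, 0, 0, 0, 3, 0.4]
    - [0, 0, 0, 0, 0, 0, 0.4]
    - [0, 0, 0, 0, 0, 0, 0.4]

```text
time_s: 23.62
tool_pos: [0.4947, -0.0929, 0.1029]
tcp_rot: [-0.061, 3.141, -0.0]
ft_force: [0.5, 0.7, -0.4]
finger_gap: 0.52
finger_force: 52.1
```

```bash
python3 - <<'E'
from h import *
st()
E
```

```text
23.62 [ 0.4947 -0.0929  0.1029] [[-0.039, 0.999, -0.0], [0.0, -0.0, -1.0]] [ 0.5  0.7 -0.4] 0.52 52.1
```

>>> move_arm:
  motion:
    - [0, -0.0035, 0, 0, 0, 0.5, 0.4]
    - [0, -0.0035, 0, 0, 0, 0.5, 0.4]
    - [0, 0, -0.02, 0, 2, 0, 0.4]
    - [0, 0, -0.03, 0, 0, 0, 0.4]
    - [0, 0, -0.02, 0, 0, 0, 0.4]
    - [0, 0, -0.012, 0, 0, 0, 0.4]
    - [0, 0, -0.006, 0, 0, 0, 0.4]
    - [0, 0, -0.002, 0, 0, 0, 0.4]
    - [0, 0, 0, 0, 0, 0, 0.4]

```text
time_s: 24.37
tool_pos: [0.495, -0.0994, 0.0128]
tcp_rot: [0.092, -3.105, -0.002]
ft_force: [0.4, -0.2, -1.6]
finger_gap: 0.518
finger_force: 52.1
```

>>> move_arm:
  motion:
    - [0.004, 0.0002, -0.0005, 0, 0, 0, 0.4]
    - [0.004, 0.0002, 0, 0, 0, 0, 0.4]
    - [0.003, 0.0002, 0, 0, 0, 0, 0.4]
    - [0.002, 0.0001, 0, 0, 0, 0, 0.4]
    - [0.002, 0.0001, 0, 0, 0, 0, 0.4]
    - [0.002, 0.0001, 0, 0, 0, 0, 0.4]
    - [0.002, 0.0001, 0, 0, 0, 0, 0.4]
    - [0.002, 0.0001, 0, 0, 0, 0, 0.4]
    - [0.002, 0.0001, 0, 0, 0, 0, 0.4]
    - [0.002, 0.0001, 0, 0, 0, 0, 0.4]
    - [0, 0, 0, 0, 0, 0, 0.4]

```text
time_s: 25.28
tool_pos: [0.5201, -0.0983, 0.0121]
tcp_rot: [0.092, -3.106, -0.001]
ft_force: [1.1, 0.1, -1.5]
finger_gap: 0.52
finger_force: 52.1
```

>>> move_arm:
  motion:
    - [0.002, 0.0001, 0, 0, 0, 0, 0.4]
    - [0.002, 0.0001, 0, 0, 0, 0, 0.4]
    - [0.002, 0.0001, 0, 0, 0, 0, 0.4]
    - [0.002, 0.0001, 0, 0, 0, 0, 0.4]
    - [0.002, 0.0001, 0, 0, 0, 0, 0.4]
    - [0.002, 0.0001, 0, 0, 0, 0, 0.4]
    - [0, 0, 0, 0, 0, 0, 0.4]

```text
time_s: 25.87
tool_pos: [0.5322, -0.0977, 0.0121]
tcp_rot: [0.092, -3.106, -0.001]
ft_force: [-0.4, 0.7, -1.3]
finger_gap: 0.516
finger_force: 52.1
```

>>> move_arm:
  motion:
    - [0.002, 0.0001, 0, 0, 0, 0, 0.4]
    - [0.0015, 0.0001, 0, 0, 0, 0, 0.4]
    - [0.001, 0, 0, 0, 0, 0, 0.4]
    - [0.001, 0, 0, 0, 0, 0, 0.4]
    - [0, 0, 0, 0, 0, 0, 0.4]

```text
time_s: 26.28
tool_pos: [0.5374, -0.0975, 0.0121]
tcp_rot: [0.092, -3.106, -0.001]
ft_force: [0.6, 0.0, -1.0]
finger_gap: 0.52
finger_force: 52.1
```

>>> move_arm:
  motion:
    - [0.001, 0.0001, 0, 0, 0, 0, 0.4]
    - [0.001, 0.0001, 0, 0, 0, 0, 0.4]
    - [0.001, 0, 0, 0, 0, 0, 0.4]
    - [0, 0, 0, 0, 0, 0, 0.4]

```text
time_s: 26.62
tool_pos: [0.5377, -0.0973, 0.0115]
tcp_rot: [0.092, -3.099, -0.003]
ft_force: [-10.8, -4.3, -0.2]
finger_gap: 0.522
finger_force: 52.3
```

>>> move_arm:
  motion:
    - [-0.001, 0, 0, 0, 0, 0, 0.7]
    - [0, 0, 0, 0, 0, 0, 0.7]
    - [0, 0, 0, 0, 0, 0, 0.7]
    - [0, 0, 0.01, 0, 0, 0, 0.7]
    - [0, 0, 0.03, 0, 0, 0, 0.7]
    - [-0.02, -0.001, 0.035, 0, -2, 0, 0.7]
    - [-0.035, -0.002, 0.01, 0, 0, 0, 0.7]
    - [-0.035, -0.002, 0, 0, 0, 0, 0.7]
    - [0, 0, 0, 0, 0, 0, 0.7]

```text
time_s: 27.37
tool_pos: [0.4441, -0.101, 0.0981]
tcp_rot: [0.092, -3.137, -0.002]
ft_force: [0.1, 0.2, -0.5]
finger_gap: 0.698
finger_force: 0.0
```

```bash
python3 - <<'E'
from h import *
st()
c=imaging.capture("wrist");cv2.imwrite("pics/w8.png",c["color"])
O=np.array([.556,-.0965]);a=np.radians(3.2);M=np.array([[np.cos(a),-np.sin(a)],[np.sin(a),np.cos(a)]])
for t,z in [("plate_13_mid",.019),("plate_23_mid",.029)]:
    for d in masks("wrist",t,.3):
        m=d["mask"];ys,xs=np.nonzero(m);P=np.array([at(c,(u,v),z,True)[:2] for u,v in zip(xs,ys)]);F=(P-O)@M
        print(t,d["conf"],F.min(0).round(4),F.max(0).round(4))
for t in ["plate_13_mid","plate_28_mid","plate_18_mid"]: plate("top",t)
E
```

```text
27.37 [ 0.4441 -0.101   0.0981] [[-0.059, 0.998, 0.001], [-0.003, 0.001, -1.0]] [ 0.1  0.2 -0.5] 0.698 0.0
plate_13_mid 0.96 [-0.0678 -0.0235] [0.0069 0.0222]
plate_23_mid 0.64 [-0.0729 -0.133 ] [ 0.0321 -0.0793]
plate_23_mid 0.48 [0.0655 0.2988] [0.128  0.3874]
top plate_13_mid 0.72 c [0.4415 0.7204] size [ 49. 122.] ang 128.1
top plate_13_mid 0.67 c [ 0.5409 -0.0992] size [88.6 52.3] ang 1.7
top plate_13_mid 0.44 c [0.6595 0.2447] size [120.8  51.3] ang 80.2
top plate_28_mid 0.74 c [0.6558 0.2437] size [120.7  53.6] ang 78.5
top plate_18_mid 0.87 c [0.4595 0.2597] size [ 45. 114.] ang 91.7
top plate_18_mid 0.59 c [ 0.5752 -0.2089] size [39.2 48.1] ang 91.7
```

View pics/w8.png

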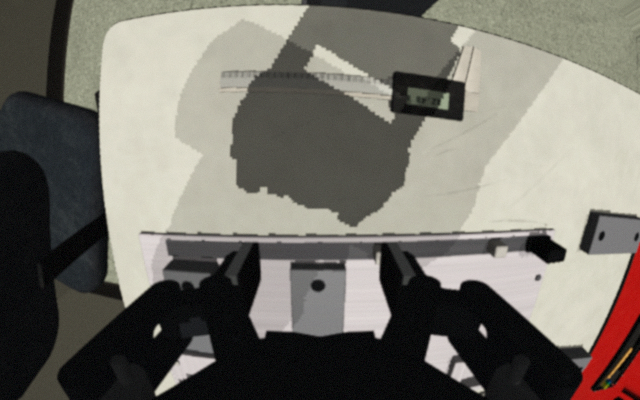

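Plate 13 lies flat in the middle bay, centred, with its rear face at rows 263-271. I'll check it with a gentle push.

>>> move_arm:
  motion:
    - [0.01, 0, -0.02, 0, 0, 0, 0]
    - [0.01, 0, -0.03, 0, 0, 0, 0]
    - [0.01, 0.001, -0.02, 0, 0, 0, 0]
    - [0, 0, -0.01, 0, 0, 0, 0]
    - [0, 0, -0.003, 0, 0, 0, 0]
    - [0, 0, 0, 0, 0, 0, 0]
    - [0.002, 0.0002, 0, 0, 0, 0, 0]
    - [0.002, 0.0001, 0, 0, 0, 0, 0]
    - [0.002, 0.0001, 0, 0, 0, 0, 0]
    - [0.001, 0.0001, 0, 0, 0, 0, 0]
    - [0, 0, 0, 0, 0, 0, 0]

```text
time_s: 28.73
tool_pos: [0.4845, -0.101, 0.0147]
tcp_rot: [0.094, -3.136, 0.0]
ft_force: [-11.0, -4.1, 7.2]
finger_gap: -0.001
finger_force: 5.4
```

>>> move_arm:
  motion:
    - [0.001, 0.0001, 0, 0, 0, 0, 0]
    - [0.001, 0.0001, 0, 0, 0, 0, 0]
    - [0.001, 0.0001, 0, 0, 0, 0, 0]
    - [0.001, 0.0001, 0, 0, 0, 0, 0]
    - [0, 0, 0, 0, 0, 0, 0]

```text
time_s: 29.15
tool_pos: [0.4852, -0.1003, 0.0146]
tcp_rot: [0.095, -3.129, -0.002]
ft_force: [-25.3, -8.3, 15.6]
finger_gap: 0.0
finger_force: 13.0
```

Both plates are home. Now the lock bar.

>>> move_arm:
  motion:
    - [-0.006, 0, 0.004, 0, 0, 0, 0]
    - [-0.004, 0, 0.03, 0, 0, 0, 0]
    - [0, 0.01, 0.04, 0, 0, 0, 0.5]
    - [0, 0.035, 0.015, 0, 0, 0, 0.9]
    - [0, 0.038, 0, 0, 0, 0, 0.9]
    - [0, 0.038, 0, 0, 0, 0, 0.9]
    - [0, 0.038, 0, 0, 0, 0, 0.9]
    - [0, 0.035, 0, 0, 0, 0, 0.9]
    - [-0.002, 0.02, 0, 0, 0, 0, 0.9]
    - [0, 0, 0, 0, 0, 0, 0.9]

```text
time_s: 29.98
tool_pos: [0.4777, 0.1171, 0.1039]
tcp_rot: [-0.099, 3.139, 0.001]
ft_force: [-1.2, 0.7, -0.4]
finger_gap: 0.9
finger_force: 0.0
```

```bash
python3 - <<'E'
from h import *
st()
c=imaging.capture("wrist")
for d in masks("wrist","lock_grip",.2):
    ys,xs=np.nonzero(d["mask"]);P=np.array([at(c,(u,v),.042,True)[:2] for u,v in zip(xs,ys)]);print(d["conf"],len(xs),P.min(0),P.max(0))
E
```

```text
29.98 [0.4777 0.1171 0.1039] [[-0.063, 0.998, 0.001], [0.001, 0.001, -1.0]] [-1.2  0.7 -0.4] 0.9 0.0
0.86 1905 [ 0.45522459 -0.13776561] [0.48502193 0.12930899]
0.74 790 [ 0.56009822 -0.16184303] [ 0.66172662 -0.0558557 ]
```

>>> move_arm:
  motion:
    - [-0.004, 0, -0.02, 0, 0, 0, 0.9]
    - [-0.004, 0, -0.03, 0, 0, 0, 0.9]
    - [0, 0, -0.02, 0, 0, 0, 0.9]
    - [0, 0, -0.01, 0, 0, 0, 0.9]
    - [0, 0, -0.004, 0, 0, 0, 0.9]
    - [0, 0, 0, 0, 0, 0, 0.2]
    - [0, 0, 0, 0, 0, 0, 0.2]
    - [0, 0, 0, 0, 0, 0, 0.2]
    - [0, 0, 0, 0, 0, 0, 0.2]
    - [0, 0, 0, 0, 0, 0, 0.2]
    - [0, 0, 0, 0, 0, 0, 0.2]
  force: 40

```text
time_s: 31.0
tool_pos: [0.4708, 0.1136, 0.0201]
tcp_rot: [-0.093, 3.138, -0.0]
ft_force: [-0.8, -0.9, 4.2]
finger_gap: 0.293
finger_force: 40.4
```

>>> move_arm:
  motion:
    - [0.0004, -0.007, 0, 0, 0, 0, 0.2]
    - [0.0004, -0.007, 0, 0, 0, 0, 0.2]
    - [0.0004, -0.007, 0, 0, 0, 0, 0.2]
    - [0.0004, -0.007, 0, 0, 0, 0, 0.2]
    - [0.0004, -0.007, 0, 0, 0, 0, 0.2]
    - [0.0004, -0.005, 0, 0, 0, 0, 0.2]
    - [0.0002, -0.003, 0, 0, 0, 0, 0.2]
    - [0.0001, -0.002, 0, 0, 0, 0, 0.2]
    - [0.0001, -0.002, 0, 0, 0, 0, 0.2]
    - [0, 0, 0, 0, 0, 0, 0.2]

```text
time_s: 31.83
tool_pos: [0.4737, 0.066, 0.02]
tcp_rot: [-0.092, 3.138, -0.001]
ft_force: [-0.8, -1.7, 7.1]
finger_gap: 0.287
finger_force: 40.6
```

>>> move_arm:
  motion:
    - [0.0001, -0.002, 0, 0, 0, 0, 0.2]
    - [0.0001, -0.002, 0, 0, 0, 0, 0.2]
    - [0, -0.002, 0, 0, 0, 0, 0.2]
    - [0, -0.001, 0, 0, 0, 0, 0.2]
    - [0, 0, 0, 0, 0, 0, 0.2]
    - [0, 0, 0, 0, 0, 0, 0.2]
    - [0, 0, 0, 0, 0, 0, 0.2]

```text
time_s: 32.42
tool_pos: [0.4738, 0.0621, 0.0201]
tcp_rot: [-0.091, 3.137, 0.007]
ft_force: [2.4, 22.8, 6.6]
finger_gap: 0.296
finger_force: 40.8
```

>>> move_arm:
  motion:
    - [0, 0.002, 0, 0, 0, 0, 0.25]
    - [0, 0, 0, 0, 0, 0, 0.8]
    - [0, 0, 0, 0, 0, 0, 0.8]
    - [0, 0, 0, 0, 0, 0, 0.8]
    - [0, 0, 0, 0, 0, 0, 0.8]
    - [0, 0, 0.02, 0, 0, 0, 0.8]
    - [0, 0, 0.04, 0, 0, 0, 0.8]
    - [-0.01, 0, 0.04, 0, 0, 0, 0.8]
    - [-0.02, 0.02, 0.03, 0, 0, 0, 0.8]
    - [-0.02, 0.02, 0.02, 0, 0, 0, 0.8]
    - [0, 0, 0, 0, 0, 0, 0.8]

```text
time_s: 33.33
tool_pos: [0.4216, 0.1036, 0.1727]
tcp_rot: [-0.095, 3.135, 0.001]
ft_force: [0.6, 0.1, 0.3]
finger_gap: 0.8
finger_force: 0.0
```

```bash
python3 - <<'E'
from h import *
st()
c=imaging.capture("wrist");cv2.imwrite("pics/w9.png",c["color"])
for t in ["plate_18_mid","plate_28_mid"]: plate("top",t); plate("wrist",t)
E
```

```text
33.33 [0.4216 0.1036 0.1727] [[-0.061, 0.998, 0.0], [0.005, 0.0, -1.0]] [0.6 0.1 0.3] 0.8 0.0
top plate_18_mid 0.8 c [0.4613 0.2581] size [ 48.4 117.5] ang 91.6
wrist plate_18_mid 0.62 c [0.4574 0.2534] size [123.7  50.2] ang 89.7
wrist plate_18_mid 0.41 c [ 0.6755 -0.0905] size [85.9 77.7] ang 0.9
top plate_28_mid 0.96 c [0.6567 0.2454] size [122.4  52.2] ang 80.2
wrist plate_28_mid 0.57 c [0.6417 0.2828] size [62.4 36.7] ang 51.1
```

View pics/w9.png

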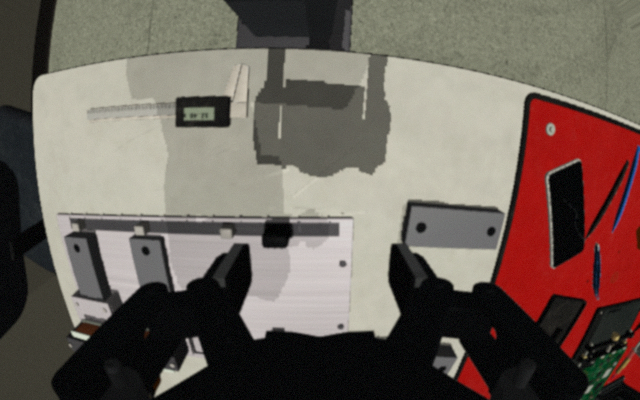

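The view shows tabs behind both plates at (75,224) and (139,230), the bar locked with its grip at (277,233), and plate 18 flat on the bench at (452,225). Handing in.

```bash
python3 -c "
from cell import ticket
print(ticket.job_done())"
```

```text
the job is handed in; nothing more can be done
None
```

The job is handed in, but the judge's verdict was not shown. Plate 23 is home in the right module and plate 13 in the middle one, the left bay is empty, the lock bar is at its right end stop, and the unneeded plates 18 and 28 lie on the bench. I chose plate 13 by touching the middle ledge's height, without trying plate 18 there.

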